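Feed a slat through the guide tunnel with a push stick

TASK

Take the wooden push stick by its grip and use its end to feed the short slat lying on the jig's apron into the narrow metal guide tunnel, on past the sprung shoe, until it sits fully home against the end stop hidden under the cover; press it home gently but firmly for about half a second, going by feel. Push only with the stick (fingers off the slat) and never hard, then draw the stick out and stand it back on the bench on its base, leaving the slat home and the other things on the bench alone.

Things in the scene. Friction and masses are not known exactly. Their poses are not given: they have to be found in the camera images.
- jig: Grey laminated feed jig fixed on the bench, board 350 x 80 x 12 mm, spanning x -170 to +180 mm. Origin: on its underside (z 0 = bench), on the centre line, under the tunnel mouth; its +x is the feed direction (roughly the robot's left), +z up. The board's top, the floor on which the slat slides, is 12 mm above the bench.
- mouth (a point): Centre of the tunnel mouth, on the jig's floor (12 mm above the bench), axes as the jig. The aluminium tunnel runs straight from here along +x for 180 mm: 27 mm wide, 22 mm high inside, walls 10 mm thick, flat cover 5 mm thick (top 39 mm above the bench) with a 9 mm slot along its middle.
- apron_rear (a point): Rear end of the jig's open apron, on its floor and centre line, 170 mm before the mouth, axes as the jig. The apron has wooden side walls 6 mm thick and 16 mm high (top 28 mm above the bench), 54 mm apart, which from 44 mm before the mouth close like a funnel to the tunnel's 27 mm. Open above and at this rear end.
- shoe_at (a point): Where a rounded shoe on a spring sits in the tunnel's +y wall, 75 mm past the mouth, axes as the jig. It stands out 6 mm and presses the slat to the other wall: as the slat's front passes it the push rises to 5 to 11 N, and from then on the slat drags with 3 to 7 N.
- slat: The part to feed: light wooden slat 90 x 24 x 14 mm, about 30 g, lying loose on the apron a little askew, wholly outside the tunnel. Origin: centre of its underside; +x along its length to the front end that goes in first, z up. Home = front end on the end stop's buffer; its rear end is then 10 to 52 mm inside the tunnel.
- slat_nose (a point): Centre of the slat's front end face (45 mm ahead of its origin, 7 mm above its underside), axes as the slat.
- stick: Wooden push stick, 90 g, on its base on the bench, tip roughly to the robot's left. Origin: underside, below mid grip; +x towards the tip, z up. Base 24 mm wide, 14 high, x -60 to +45; nose 16 mm wide, 14 high, x +45 to +120, flat tip. Grip: upright fin, x -30 to +30, 16 mm thick (y), z 14 to 63. Pinch the fin across its thickness from above, about 45 mm above the underside.
- stick_tip (a point): Centre of the stick's flat end face (120 mm ahead of its origin, 7 mm above its underside), axes as the stick.
- stop: End stop: steel plate 40 x 26 x 6 mm with a black clamping knob (24 mm across, 26 mm high in all), fixed on the tunnel cover at jig x 138 to 160 mm. Origin: centre of its underside, on the cover's top (39 mm above the bench); axes as the jig. Pushing on the slat or on this stop with more than 25 N damages them and fails.
- stop_front (a point): Farthest place, on the tunnel's middle line 18 mm before the stop's origin, at which the hidden buffer's face can be; axes as the jig. A screw sets the buffer 0 to 20 mm nearer to the mouth: this cannot be seen or measured, so feel for it. It is rigid: there the push rises steeply. A total push of 14 to 20 N at the stick, kept up for half a second, seats the slat.
- glue: White glue bottle, 60 mm across, 170 mm high, bystander. Origin: centre of its underside.
- jar: Clear jar with steel lid, 70 mm across, 80 mm high, bystander. Origin: centre of its underside.
- screwbox: Cardboard screw box 90 x 60 x 45 mm, bystander. Origin: centre of its underside.
- offcut: Plywood offcut 160 x 45 x 18 mm lying on the bench, bystander. Origin: centre of its underside.

How it is judged:
By the outcome, as a careful person would: the job done as asked, in the order asked, and still so for the second after the job is handed in, with the robot touching nothing.
It also fails if it takes over 58 s, if anything falls off the work surface, if the arm or the gripper's body presses on something with over 40 N, if the wrist force passes 120 N, or if a joint passes its speed limit or range.

ROBOT

A 6-joint arm with a two-finger parallel gripper is mounted at the origin on the work surface. World frame = base frame: x ahead of the robot, y to its left, z up, the work surface at z = 0. Lengths are in m, angles in rad, forces in N, time in s.
With the tool pointing down it reaches from about 0.375 to 0.975 m from the base axis. Payload 3.8 kg.
Tool frame: the origin (TCP) lies midway between the tips of the shut fingers; the grasp point (between the pads) lies 19 mm behind it; z points along the fingers, y is the line along which they close (so a half turn about z gives the same grasp; the last joint's range is limited). The gripper opens to 85 mm and grips with 20 to 120 N. Pads are 22 mm wide; open, the fingers measure 114 mm over their backs; the gripper's body (76 mm by 85 mm) begins 54 mm behind the grasp point. The pads swing forward as they close: fully open they stand 13 mm farther back than shut.
Start: joints at [-1.203, 0.264, 1.604, -0, 1.274, -0.037], TCP at [0.266, -0.62, 0.231] pointing down, gripper open.
Joint ranges: [-2.63, 2.63], [-0.94, 2.18], [0.31, 2.57], [-1.31, 4.45], [0, 2.66], [-2.55, 2.55]. Speed limits (rad/s): [2.57, 2.57, 3.14, 3.14, 3.14, 3.14].

INTERFACE

Orientations are given as a 3x3 rotation matrix whose columns are the frame's x, y, z axes.
In Python, from rig import ctrl gives the robot as it stands.
- The arm moves only by the tool drive_tool, never from a script. Its argument "rows" is a list of rows, each a list of 7 numbers: the shift along the tool's x, y, z in mm, then the turn, a rotation vector about the tool's x, y, z in degrees, then the finger opening in mm, from 0 to 85.4. A call has 1 to 8 rows; each row is the pose to reach, as a shift and turn from the pose commanded when the call began, along the tool's axes at that moment; what a row does not reach only later rows make up. A row lasts 1/10 s, in which the tool goes at most 50 mm and 8.59 degrees, less where a joint would pass 70% of its speed; a pose out of reach is approached as far as the arm can. A call with a gripper value outside its range is refused whole. The fingers move at their own pace and stop on an object; "newtons" is the grip in N (left out, the last holds). Time passes only in rows, so rows that repeat a pose let the fingers close. It gives the time, the measured TCP pose, the force, the opening and the grip force at its end, in the units of the state.
- ctrl.observe(): the state, without advancing time (a new reading comes with each control period).
- ctrl.capture(name): name is "scene" or "top" or "wrist"; returns (picture, depth): 400x640x3 uint8, red, green, blue; 400x640 float32, m along the optical axis (not along the pixel's ray), 0 where there is no reading.
- ctrl.camera_model(name): a dict with "camera_matrix" (3x3 intrinsics, pixels), "T" (4x4, takes a point from camera to world coordinates); the wrist camera has in their place "T_tool_cam" (4x4, takes a point from camera to tool coordinates, whose origin is the TCP and whose axes are the flange's). Camera axes: x right, y down, z forward; pixel columns grow to the right and rows downward; lengths in m; the calibration is good to about 2 mm. A picture is of the moment at which its call begins: read the wrist's pose just before it. camera_model takes no time and is no camera call.
- ctrl.finish_job(): hands the job in; it is judged then, once.
The state is a dict: "time_s": time; "joint_positions": joint angles; "qd": joint speeds; "joint_torque": joint torques, N m; "tcp_pos": TCP position; "ee_rot": TCP orientation; "ft_force": force on the tool from outside, world axes, zero at the start; "wrist_torque": the same for the moment, N m; "grip_width": finger opening in m; "grasp_force": force on a finger pad.
Only numpy, scipy, OpenCV 4.12 (cv2) and the standard library are available. Lean on these libraries where they do the work, as an engineer would, in place of code of your own. Each camera call takes 0.05 s, during which the arm holds its last target. There are 200 camera calls.

## Working session

There is one attempt and no reset: what is moved stays moved. The work goes in short steps, Python scripts to look and compute and a tool call to move; the robot and the scene stay as the last step left them, time stands still between calls to the robot, and variables do not carry over. Pictures are saved under pics/ and viewed, at most 10 in all, crops included, and the job is handed in when it is done.

Besides the shell and the picture viewer there is one more tool, called after "Call:" as a command line: name --pt "numbers of a row" for each row, then --argument value for the rest. drive_tool: Moves the arm, as the interface text tells. Its arguments: {"type":"object","properties":{"rows":{"type":"array","items":{"type":"array","items":{"type":"number"}}},"newtons":{"type":"number"}},"required":["rows"]}

```bash
mkdir -p pics; cat > h.py <<'E'
import numpy as np, cv2
from rig import ctrl
def cast(name,uv,z):
    m=ctrl.camera_model(name);K=np.array(m["camera_matrix"]);T=np.array(m["T"])
    uv=np.atleast_2d(np.array(uv,float));r=np.c_[uv,np.ones(len(uv))]@np.linalg.inv(K).T@T[:3,:3].T
    o=T[:3,3];return o+r*((z-o[2])/r[:,2])[:,None]
E
python3 - <<'E'
from h import *
s=ctrl.observe();print(s["time_s"],s["tcp_pos"],np.round(s["ee_rot"],3).tolist(),s["ft_force"],s["grip_width"])
for n in("top","scene"):
    p,d=ctrl.capture(n);cv2.imwrite(f"pics/{n}.png",p[:,:,::-1]);np.save(f"{n}_d.npy",d)
    m=ctrl.camera_model(n);print(n,np.round(m["camera_matrix"],1).tolist(),np.round(m["T"],3).tolist())
E
```

```text
0.0 [ 0.26559612 -0.61975065  0.22995411] [[0.919, 0.394, -0.001], [0.394, -0.919, 0.002], [0.0, -0.002, -1.0]] [-0.26155375 -0.44689264 -0.04968548] 0.0853801870785856
top [[361.5, 0.0, 321.0], [0.0, 361.5, 203.9], [0.0, 0.0, 1.0]] [[-0.023, -0.978, 0.208, 0.42], [-1.0, 0.023, -0.002, -0.012], [-0.003, -0.208, -0.978, 0.921], [0.0, 0.0, 0.0, 1.0]]
scene [[488.6, 0.0, 312.8], [0.0, 488.6, 194.9], [0.0, 0.0, 1.0]] [[0.821, 0.334, -0.462, 1.11], [0.57, -0.469, 0.674, -0.737], [0.008, -0.818, -0.576, 0.715], [0.0, 0.0, 0.0, 1.0]]
```

View pics/top.png

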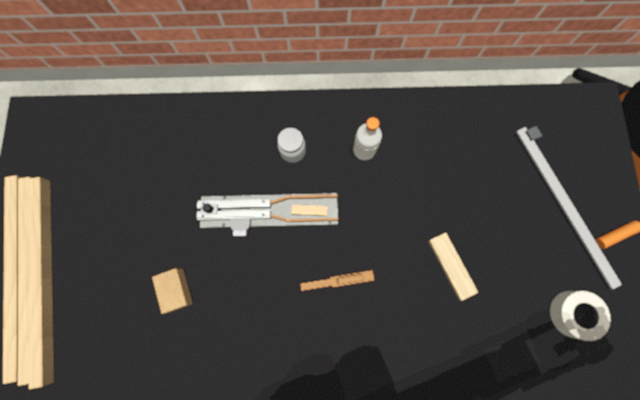

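View pics/scene.png

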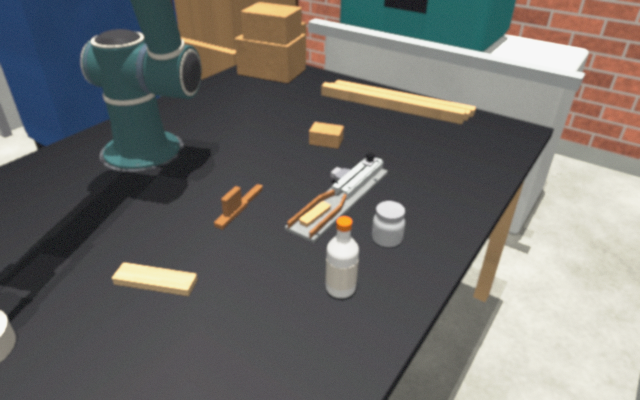

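The top view shows the jig at columns 198–338, rows 194–228, with its mouth near column 270. The slat is at (310,210), and the stick runs from (302,288) at the tip to (374,275). I'll take rough measurements from this picture, then refine them with the wrist camera.

```bash
cat >> h.py <<'E'
def box(mask,x0,x1,y0,y1):
    m=np.zeros_like(mask);m[y0:y1,x0:x1]=mask[y0:y1,x0:x1]
    c=max(cv2.findContours(m,0,2)[0],key=cv2.contourArea);return c,cv2.minAreaRect(c)
E
python3 - <<'E'
from h import *
im=cv2.imread("pics/top.png");h=cv2.cvtColor(im,40)
for q in[(345,281),(320,285),(366,277),(310,210),(330,201),(205,225),(300,199)]:print(q,h[q[1],q[0]])
m=((h[...,1]>90)&(h[...,2]>60)).astype(np.uint8)*255
c,r=box(m,290,385,262,300);b=cv2.boxPoints(r);print("stick",r,cast("top",b,.014).round(3).tolist())
m=((h[...,2]>70)).astype(np.uint8)*255
c,r=box(m,190,345,185,240);b=cv2.boxPoints(r);print("jig",r,cast("top",b,.012).round(3).tolist())
print("slat",cast("top",[(292,211),(327,211)],.026).round(3).tolist())
E
```

```text
(345, 281) [ 16 123 218]
(320, 285) [ 15 123 215]
(366, 277) [ 16 122 217]
(310, 210) [ 19  77 255]
(330, 201) [ 30  10 200]
(205, 225) [ 30  10 198]
(300, 199) [ 25  16 173]
stick ((336.8108215332031, 280.8648376464844), (12.16552448272705, 75.29473114013672), 80.53767395019531) [[0.421, 0.045, 0.014], [0.447, -0.138, 0.014], [0.418, -0.142, 0.014], [0.393, 0.041, 0.014]]
jig ((266.7355041503906, 214.4191131591797), (42.061859130859375, 143.50515747070312), 88.56790161132812) [[0.645, 0.313, 0.012], [0.646, -0.059, 0.012], [0.536, -0.058, 0.012], [0.536, 0.305, 0.012]]
slat [[0.594, 0.06, 0.026], [0.592, -0.029, 0.026]]
```

Call:
drive_tool --pt "451 -459 -100 0 0 -75 85" --pt "451 -459 -100 0 0 -75 85" --pt "451 -459 -100 0 0 -75 85" --pt "451 -459 -100 0 0 -75 85" --pt "451 -459 -100 0 0 -75 85" --pt "451 -459 -100 0 0 -75 85" --pt "451 -459 -100 0 0 -75 85" --pt "451 -459 -100 0 0 -75 85"

```text
time_s: 0.9
tcp_pos: [0.4094, -0.2502, 0.2926]
ee_rot: [[-0.04, 0.999, -0.0], [0.999, 0.04, 0.0], [0.0, -0.0, -1.0]]
ft_force: [1.7, -0.2, 0.1]
grip_width: 0.0849
grasp_force: 0.0
```

```bash
python3 - <<'E'
from h import *
s=ctrl.observe();R=np.array(s["ee_rot"]);print(s["time_s"],s["tcp_pos"],R.round(3).tolist())
m=ctrl.camera_model("wrist");print({k:np.round(v,3).tolist() for k,v in m.items() if k!="name"})
a=np.deg2rad(97.8);X=np.array([np.cos(a),np.sin(a),0]);Z=np.array([0,0,-1.]);D=np.c_[X,np.cross(Z,X),Z]
print("rot",np.rad2deg(cv2.Rodrigues(R.T@D)[0].ravel()),"shift",R.T@(np.array([.5,-.02,.33])-s["tcp_pos"])*1e3)
E
```

```text
0.9 [ 0.40944878 -0.25015683  0.29263543] [[-0.04, 0.999, -0.0], [0.999, 0.04, 0.0], [0.0, -0.0, -1.0]]
{'camera_matrix': [[359.897, 0.0, 315.463], [0.0, 359.897, 205.561], [0.0, 0.0, 1.0]], 'T_tool_cam': [[0.0, -0.945, -0.328, 0.086], [1.0, 0.0, -0.0, 0.0], [0.001, -0.328, 0.945, -0.142], [0.0, 0.0, 0.0, 1.0]]}
rot [-0.00726888 -0.01421607 -5.52424466] shift [226.38863205  99.61391578 -37.32368019]
```

Call:
drive_tool --pt "310 90 20 0 0 -5.5 85" --pt "310 90 20 0 0 -5.5 85" --pt "310 90 20 0 0 -5.5 85" --pt "310 90 20 0 0 -5.5 85" --pt "310 90 20 0 0 -5.5 85" --pt "310 90 20 0 0 -5.5 85" --pt "310 90 20 0 0 -5.5 85" --pt "310 90 20 0 0 -5.5 85"

```text
time_s: 1.7
tcp_pos: [0.4887, 0.0636, 0.2718]
ee_rot: [[-0.134, 0.991, -0.001], [0.991, 0.134, 0.001], [0.001, -0.001, -1.0]]
ft_force: [-1.3, -0.5, -0.4]
grip_width: 0.0849
grasp_force: 0.0
```

```bash
cat >> h.py <<'E'
def wcap(n):
    s=ctrl.observe();p,d=ctrl.capture("wrist");T=np.eye(4);T[:3,:3]=s["ee_rot"];T[:3,3]=s["tcp_pos"]
    np.save(n+"_T.npy",T@np.array(ctrl.camera_model("wrist")["T_tool_cam"]));np.save(n+"_d.npy",d)
    cv2.imwrite(f"pics/{n}.png",p[:,:,::-1]);return s
def wcast(n,uv,z):
    K=np.array(ctrl.camera_model("wrist")["camera_matrix"]);T=np.load(n+"_T.npy")
    uv=np.atleast_2d(np.array(uv,float));r=np.c_[uv,np.ones(len(uv))]@np.linalg.inv(K).T@T[:3,:3].T
    o=T[:3,3];return o+r*((z-o[2])/r[:,2])[:,None]
E
python3 - <<'E'
from h import *
s=wcap("w1");print(s["time_s"],s["tcp_pos"],np.round(s["ee_rot"],3).tolist(),np.abs(s["qd"]).max())
E
```

```text
1.7 [0.48866308 0.06359273 0.27182133] [[-0.134, 0.991, -0.001], [0.991, 0.134, 0.001], [0.001, -0.001, -1.0]] 0.05875565780992189
```

View pics/w1.png

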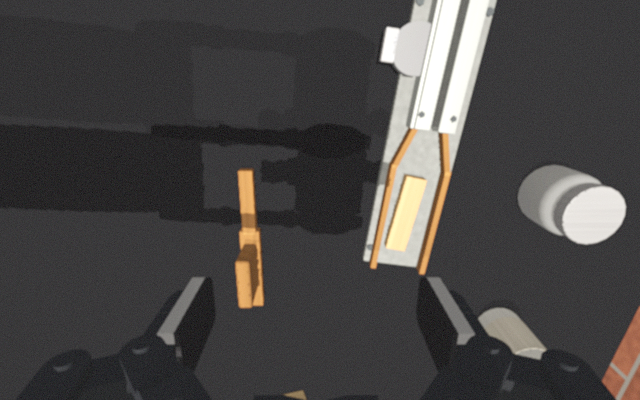

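The wrist view shows the stick tip at (246,170), its fin at about (246,270), the slat centred at (406,213), the mouth at about (433,130), and the jig's rear edge at about row 265. I'll enlarge these regions to get exact edges.

```bash
python3 - <<'E'
import cv2,numpy as np
im=cv2.imread("pics/w1.png")
a=cv2.resize(im[160:320,225:285],None,fx=3.7,fy=3.7,interpolation=2);b=cv2.resize(im[115:275,355:475],None,fx=3.7,fy=3.7,interpolation=2)
cv2.imwrite("pics/z1.png",np.hstack([a,b]))
E
```

```text
(no output)
```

View pics/z1.png

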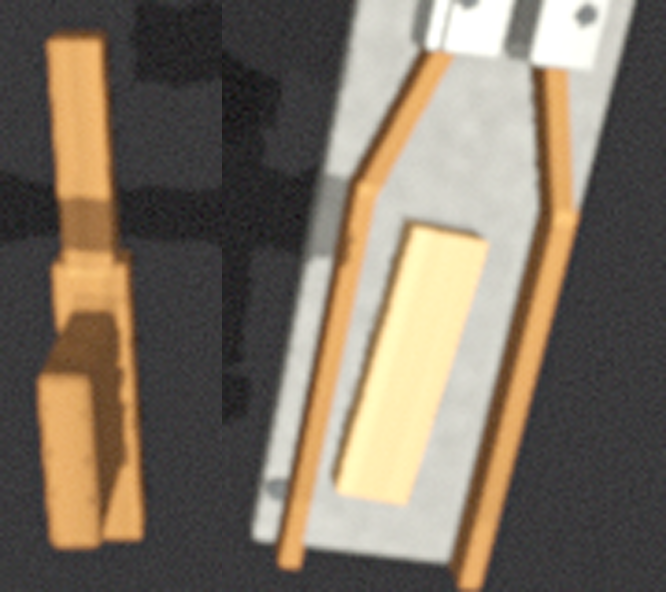

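```bash
python3 - <<'E'
from h import *
S=lambda p:np.array(p)/3.7+[225,160]; J=lambda p:np.array(p)/3.7+[295,115]
ang=lambda v:np.degrees(np.arctan2(v[1],v[0]))
def show(n,w):
    print(n,(w[:,:2]*1e3).round(1).tolist())
n=wcast("w1",S([(47,38),(102,36),(58,256),(112,256)]),.014);show("nose",n)
print(" w",np.linalg.norm(n[0]-n[1]),"ang",ang((n[0]+n[1]-n[2]-n[3])),"L",np.linalg.norm(n[0]+n[1]-n[2]-n[3])/2)
f=wcast("w1",S([(38,376),(92,376),(50,546),(99,546)]),.063);show("fin",f);print(" c",f.mean(0),"w",np.linalg.norm(f[0]-f[1]),"L",np.linalg.norm(f[0]-f[2]),"ang",ang(f[0]+f[1]-f[2]-f[3]))
l=wcast("w1",J([(412,225),(487,238),(335,488),(407,502)]),.026);show("slat",l);print(" c",l.mean(0),"ang",ang(l[0]+l[1]-l[2]-l[3]),np.linalg.norm(l[0]-l[1]),np.linalg.norm(l[0]-l[2]))
b=wcast("w1",J([(253,540),(352,0)]),.012);show("board left",b);print(ang(b[1]-b[0]))
# cover edges in the full image: outline of bright white
wl=wcast("w1",J([(278,568),(301,568),(455,588),(485,588),(350,185),(376,185),(548,215),(579,212)]),.028);show("walls rear L o/i R i/o, knee",wl)
c=wcast("w1",J([(430,48),(594,68),(507,55),(532,58)]),.039);show("cover front L,R slot L,R",c)
E
```

```text
nose [[402.0, 41.2], [418.7, 44.1], [410.2, -31.0], [427.6, -28.6]]
 w 0.01697158377729884 ang 96.74026290528937 L 0.07292929977653823
fin [[415.2, -48.1], [430.9, -46.0], [422.5, -106.5], [437.5, -104.5]]
 c [ 0.42652002 -0.07627518  0.063     ] w 0.015935802917358004 L 0.058838816923960674 ang 96.78290790197312
slat [[590.0, 63.3], [613.2, 62.4], [584.3, -25.1], [608.2, -26.9]]
 c [0.59892952 0.01843782 0.026     ] ang 86.56095156738878 0.023215104404485844 0.08861036522073466
board left [[564.5, -54.1], [561.9, 124.5]]
90.84639950223395
walls rear L o/i R i/o, knee [[571.0, -55.0], [578.4, -54.0], [629.9, -54.4], [639.6, -53.1], [568.7, 73.2], [576.3, 74.2], [628.8, 72.2], [637.7, 74.3]]
cover front L,R slot L,R [[580.3, 116.3], [626.7, 117.1], [601.9, 117.3], [608.9, 117.4]]
```

Call:
drive_tool --pt "-130 -81 120 0 0 0.9 50" --pt "-130 -81 120 0 0 0.9 50" --pt "-130 -81 160 0 0 0.9 50" --pt "-130 -81 180 0 0 0.9 50" --pt "-130 -81 180 0 0 0.9 50" --pt "-130 -81 180 0 0 0.9 50" --pt "-130 -81 180 0 0 0.9 50"

```text
time_s: 2.45
tcp_pos: [0.4246, -0.0796, 0.0926]
ee_rot: [[-0.111, 0.994, -0.001], [0.994, 0.111, 0.0], [0.001, -0.001, -1.0]]
ft_force: [0.4, -1.2, 0.4]
grip_width: 0.0502
grasp_force: 0.0
```

```bash
cat >> h.py <<'E'
def goto(xy,z,deg,s=None):
    s=s or ctrl.observe();R=np.array(s["ee_rot"]);a=np.deg2rad(deg);X=np.array([np.cos(a),np.sin(a),0]);Z=np.array([0,0,-1.])
    D=np.c_[X,np.cross(Z,X),Z];print("t",s["time_s"],"shift",(R.T@(np.array([*xy,z])-s["tcp_pos"])*1e3).round(1),"rot",np.rad2deg(cv2.Rodrigues(R.T@D)[0].ravel()).round(2),"F",np.round(s["ft_force"],1))
E
python3 - <<'E'
from h import *
goto((.4255,-.0764),.024,96.76)
E
```

```text
t 2.45 shift [ 3.1  1.4 68.6] rot [-0.08 -0.03 -0.38] F [ 0.4 -1.2  0.4]
```

Call:
drive_tool --pt "3 1.4 40 0 0 -0.4 50" --pt "3 1.4 68 0 0 -0.4 50" --pt "3 1.4 68 0 0 -0.4 50" --pt "3 1.4 68 0 0 -0.4 0" --pt "3 1.4 68 0 0 -0.4 0" --pt "3 1.4 68 0 0 -0.4 0" --pt "3 1.4 68 0 0 -0.4 0" --pt "3 1.4 68 0 0 -0.4 0" --newtons 80

```text
time_s: 3.25
tcp_pos: [0.4292, -0.076, 0.0274]
ee_rot: [[-0.121, 0.993, 0.005], [0.993, 0.121, -0.001], [-0.002, 0.005, -1.0]]
ft_force: [0.3, 1.9, 6.7]
grip_width: 0.015
grasp_force: 78.9
```

Call:
drive_tool --pt "0 0 -30 0 0 0 0" --pt "0 0 -65 0 0 0 0" --pt "-40 40 -65 0 0 2 0" --pt "-70 80 -65 0 0 4 0" --pt "-105 120 -65 0 0 6 0" --pt "-105 165 -65 0 0 6 0" --pt "-105 165 -65 0 0 6 0" --pt "-105 165 -65 0 0 6 0"

```text
time_s: 4.05
tcp_pos: [0.604, -0.16, 0.0899]
ee_rot: [[-0.017, 1.0, 0.0], [1.0, 0.017, -0.0], [-0.0, 0.0, -1.0]]
ft_force: [-0.2, -0.4, -1.4]
grip_width: 0.0151
grasp_force: 78.4
```

```bash
python3 - <<'E'
from h import *
s=wcap("w2");goto((.606,-.16),.041,90.9,s);print(s["tcp_pos"],np.abs(s["qd"]).max(),s["grasp_force"])
im=cv2.imread("pics/w2.png");cv2.imwrite("pics/w2z.png",cv2.resize(im[80:380,200:520],None,fx=2.0,fy=2.0,interpolation=2))
E
```

```text
t 4.05 shift [-0.1  2.  48.9] rot [0.01 0.   0.07] F [-0.2 -0.4 -1.4]
[ 0.60403929 -0.15997722  0.08994221] 0.0649178188426475 78.4058403968811
```

View pics/w2z.png

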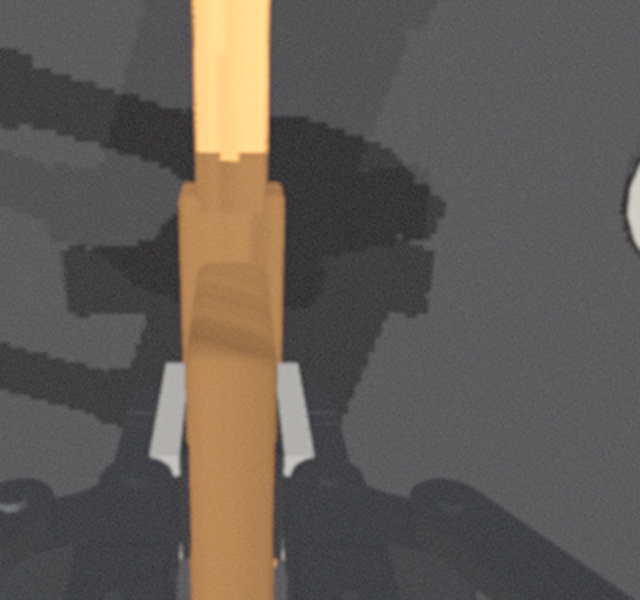

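The grasped stick is straight and centred in the tool: the nose axis is at column 315.5, which equals cx. Next I'll check the upper half of the same picture for the tip against the jig.

```bash
python3 - <<'E'
import cv2
im=cv2.imread("pics/w2.png");cv2.imwrite("pics/w2t.png",cv2.resize(im[0:160,215:415],None,fx=3.7,fy=3.7,interpolation=2))
E
```

```text
(no output)
```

View pics/w2t.png

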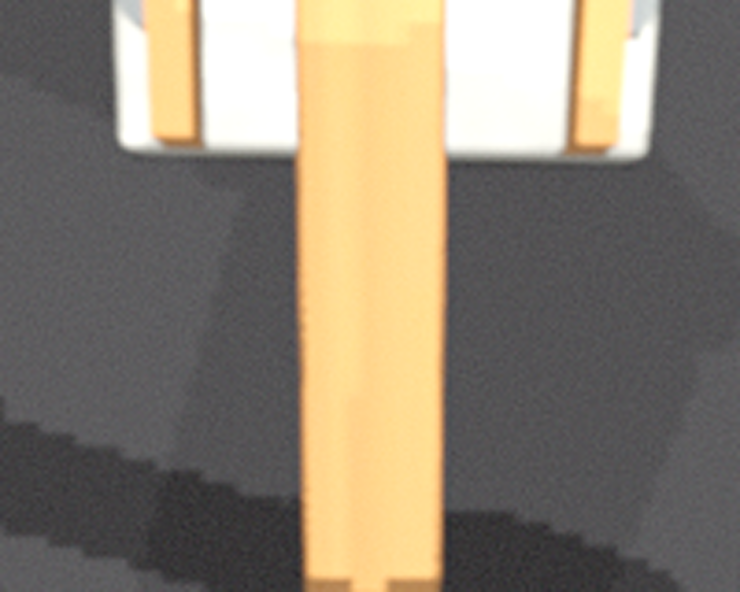

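The board's centre line sits about 2.4 mm to the right of the nose (wall inner edges at zoom columns 200 and 575, nose centre at 371). That matches the shift I computed. I'll check the stick's height and pitch from the depth image.

```bash
python3 - <<'E'
from h import *
d=np.load("w2_d.npy");K=np.array(ctrl.camera_model("wrist")["camera_matrix"]);T=np.load("w2_T.npy")
for v in(5,20,60,110,150):
    z=np.median(d[v-2:v+3,308:323]);p=T@np.r_[np.linalg.inv(K)@[315.5,v,1]*z,1];print(v,p[:3].round(4))
for v,u in((20,280),(30,285),(200,200)):
    z=d[v,u];p=T@np.r_[np.linalg.inv(K)@[u,v,1]*z,1];print("floor",p[:3].round(4))
E
```

```text
5 [ 0.6021 -0.047   0.0764]
20 [ 0.6022 -0.0522  0.0763]
60 [ 0.6024 -0.0666  0.0763]
110 [ 0.6028 -0.0861  0.0762]
150 [ 0.6031 -0.103   0.0762]
floor [ 0.5826 -0.0434  0.0123]
floor [ 0.5853 -0.0483  0.0126]
floor [ 5.253e-01 -1.524e-01 -3.000e-04]
```

Call:
drive_tool --pt "0 -4 25 0 0 0 0" --pt "0 -4 49 0 0 0 0" --pt "7 -4 49 0 0 0 0" --pt "14 -4 49 0 0 0 0" --pt "24 -4 49 0 0 0 0" --pt "34 -4 49 0 0 0 0" --pt "44 -4 49 0 0 0 0" --pt "44 -4 49 0 0 0 0"

```text
time_s: 4.9
tcp_pos: [0.5983, -0.1142, 0.0412]
ee_rot: [[-0.018, 1.0, 0.0], [1.0, 0.018, 0.0], [0.0, 0.0, -1.0]]
ft_force: [-0.2, -0.4, -0.7]
grip_width: 0.015
grasp_force: 78.6
```

```bash
python3 - <<'E'
from h import *
s=ctrl.observe();p,d=ctrl.capture("top");cv2.imwrite("pics/t2.png",cv2.resize(p[170:250,190:350,::-1],None,fx=5,fy=5,interpolation=2))
goto((.6045,-.116),.041,90.9,s);print(s["tcp_pos"])
E
```

```text
t 4.9 shift [-2.   6.2  0.2] rot [ 0.02 -0.02  0.15] F [-0.2 -0.4 -0.7]
[ 0.59828567 -0.11415807  0.0411882 ]
```

View pics/t2.png

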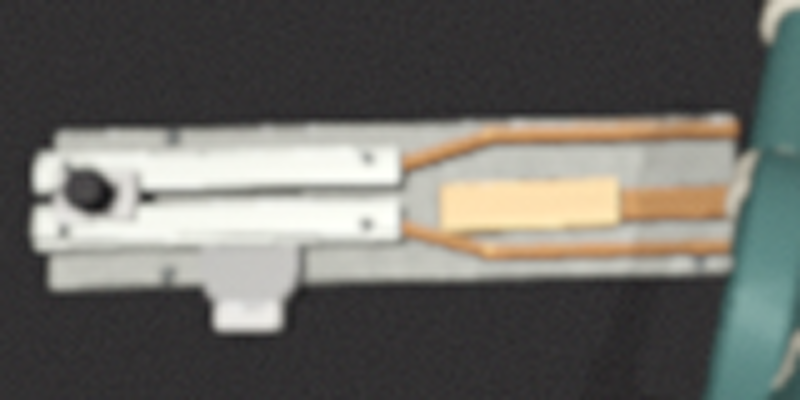

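The slat is now in line with the jig at zoom (530,205), slightly toward the lower funnel wall. The stick tip is square behind it at (620,203). I'll push on while shifting toward the centre line.

Call:
drive_tool --pt "5 2 0 0 0 0 0" --pt "12 4 0 0 0 0 0" --pt "20 5 0 0 0 0 0" --pt "28 5.5 0 0 0 0 0" --pt "36 6 0 0 0 0 0" --pt "44 6 0 0 0 0 0" --pt "44 6 0 0 0 0 0"

```text
time_s: 5.65
tcp_pos: [0.6032, -0.0705, 0.0405]
ee_rot: [[-0.018, 1.0, -0.001], [1.0, 0.018, 0.0], [0.0, -0.001, -1.0]]
ft_force: [-0.2, -0.1, -0.8]
grip_width: 0.0147
grasp_force: 78.6
```

```bash
python3 - <<'E'
from h import *
s=ctrl.observe();p,d=ctrl.capture("top");cv2.imwrite("pics/t3.png",cv2.resize(p[170:250,190:350,::-1],None,fx=5,fy=5,interpolation=2))
goto((.604,-.07),.041,90.9,s);print(s["tcp_pos"])
E
```

```text
t 5.65 shift [ 0.5  0.8 -0.5] rot [-0.03 -0.03  0.11] F [-0.2 -0.1 -0.8]
[ 0.60317839 -0.07052034  0.04052585]
```

View pics/t3.png

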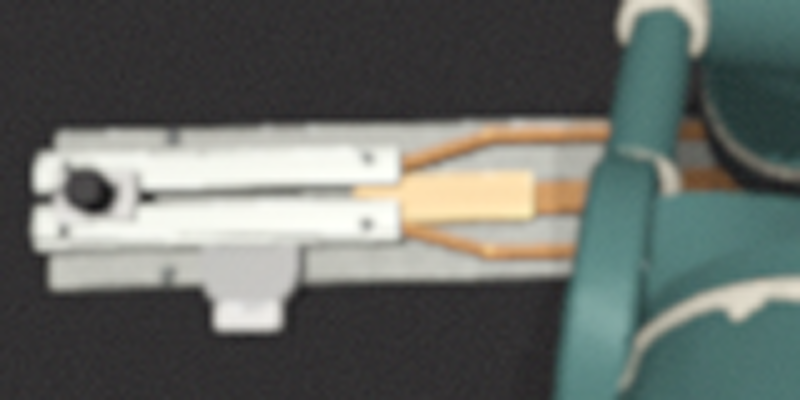

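The slat has entered the tunnel: its front shows through the slot at zoom (355,190) and its rear is at (533,195). I'll push on toward the shoe.

Call:
drive_tool --pt "8 0.5 -0.5 0 0 0 0" --pt "16 0.5 -0.5 0 0 0 0" --pt "23 0.5 -0.5 0 0 0 0" --pt "28 0.5 -0.5 0 0 0 0" --pt "32 0.5 -0.5 0 0 0 0" --pt "36 0.5 -0.5 0 0 0 0" --pt "38 0.5 -0.5 0 0 0 0" --pt "38 0.5 -0.5 0 0 0 0"

```text
time_s: 6.5
tcp_pos: [0.6033, -0.0336, 0.0412]
ee_rot: [[-0.017, 1.0, -0.0], [1.0, 0.017, 0.0], [0.0, -0.0, -1.0]]
ft_force: [0.1, 0.1, -0.9]
grip_width: 0.0151
grasp_force: 78.6
```

Call:
drive_tool --pt "2.5 0 0 0 0 0 0" --pt "5 0 0 0 0 0 0" --pt "7.5 0 0 0 0 0 0" --pt "10 0 0 0 0 0 0" --pt "12 0 0 0 0 0 0" --pt "14 0 0 0 0 0 0" --pt "16 0 0 0 0 0 0"

```text
time_s: 7.2
tcp_pos: [0.6039, -0.02, 0.0418]
ee_rot: [[-0.017, 1.0, 0.002], [1.0, 0.017, -0.003], [-0.003, 0.002, -1.0]]
ft_force: [-0.1, -8.1, -0.5]
grip_width: 0.0151
grasp_force: 78.8
```

Call:
drive_tool --pt "2 0 0 0 0 0 0" --pt "4 0 0 0 0 0 0" --pt "6 0 0 0 0 0 0" --pt "8 0 0 0 0 0 0" --pt "10 0 0 0 0 0 0" --pt "12 0 0 0 0 0 0" --pt "14 0 0 0 0 0 0" --pt "14 0 0 0 0 0 0"

```text
time_s: 8.0
tcp_pos: [0.6037, -0.0053, 0.0417]
ee_rot: [[-0.017, 1.0, 0.002], [1.0, 0.017, -0.002], [-0.002, 0.002, -1.0]]
ft_force: [1.3, -5.7, -0.8]
grip_width: 0.0149
grasp_force: 78.8
```

Call:
drive_tool --pt "1.5 0 0 0 0 0 0" --pt "3 0 0 0 0 0 0" --pt "4.5 0 0 0 0 0 0" --pt "6 0 0 0 0 0 0" --pt "7 0 0 0 0 0 0" --pt "7 0 0 0 0 0 0"

```text
time_s: 8.6
tcp_pos: [0.6037, 0.0017, 0.0417]
ee_rot: [[-0.016, 1.0, 0.002], [1.0, 0.016, -0.002], [-0.002, 0.002, -1.0]]
ft_force: [1.6, -6.2, -0.9]
grip_width: 0.0154
grasp_force: 78.7
```

Call:
drive_tool --pt "1 0 0 0 0 0 0" --pt "2 0 0 0 0 0 0" --pt "3 0 0 0 0 0 0" --pt "3 0 0 0 0 0 0"

```text
time_s: 9.0
tcp_pos: [0.6038, 0.0047, 0.0417]
ee_rot: [[-0.016, 1.0, 0.002], [1.0, 0.016, -0.002], [-0.002, 0.002, -1.0]]
ft_force: [1.2, -5.5, -0.7]
grip_width: 0.0149
grasp_force: 78.7
```

Call:
drive_tool --pt "1 0 0 0 0 0 0" --pt "2 0 0 0 0 0 0" --pt "3 0 0 0 0 0 0" --pt "3 0 0 0 0 0 0"

```text
time_s: 9.4
tcp_pos: [0.6038, 0.0077, 0.0417]
ee_rot: [[-0.016, 1.0, 0.002], [1.0, 0.016, -0.002], [-0.002, 0.002, -1.0]]
ft_force: [2.3, -5.3, -0.1]
grip_width: 0.015
grasp_force: 78.7
```

Call:
drive_tool --pt "1 0.3 0 0 0 0 0" --pt "2 0.3 0 0 0 0 0" --pt "3 0.3 0 0 0 0 0" --pt "3 0.3 0 0 0 0 0"

```text
time_s: 9.8
tcp_pos: [0.6041, 0.0109, 0.0417]
ee_rot: [[-0.016, 1.0, 0.002], [1.0, 0.016, -0.002], [-0.002, 0.002, -1.0]]
ft_force: [2.3, -4.9, -1.1]
grip_width: 0.015
grasp_force: 78.6
```

Call:
drive_tool --pt "1 0.3 0 0 0 0 0" --pt "2 0.3 0 0 0 0 0" --pt "3 0.3 0 0 0 0 0" --pt "3 0.3 0 0 0 0 0"

```text
time_s: 10.2
tcp_pos: [0.6044, 0.0139, 0.0417]
ee_rot: [[-0.016, 1.0, 0.003], [1.0, 0.016, -0.002], [-0.002, 0.003, -1.0]]
ft_force: [2.0, -5.1, -1.2]
grip_width: 0.0151
grasp_force: 78.6
```

Call:
drive_tool --pt "1 0.2 0 0 0 0 0" --pt "2 0.2 0 0 0 0 0" --pt "3 0.2 0 0 0 0 0" --pt "3 0.2 0 0 0 0 0"

```text
time_s: 10.6
tcp_pos: [0.6046, 0.0171, 0.0417]
ee_rot: [[-0.016, 1.0, 0.003], [1.0, 0.016, -0.002], [-0.002, 0.003, -1.0]]
ft_force: [2.5, -5.4, -0.6]
grip_width: 0.0152
grasp_force: 78.6
```

Call:
drive_tool --pt "1 0 0 0 0 0 0" --pt "2 0 0 0 0 0 0" --pt "3 0 0 0 0 0 0" --pt "3 0 0 0 0 0 0"

```text
time_s: 11.0
tcp_pos: [0.6046, 0.0201, 0.0418]
ee_rot: [[-0.016, 1.0, 0.003], [1.0, 0.016, -0.002], [-0.002, 0.003, -1.0]]
ft_force: [2.0, -4.8, -1.2]
grip_width: 0.0148
grasp_force: 78.7
```

Call:
drive_tool --pt "1 0 0 0 0 0 0" --pt "2 0 0 0 0 0 0" --pt "3 0 0 0 0 0 0" --pt "3 0 0 0 0 0 0"

```text
time_s: 11.4
tcp_pos: [0.6046, 0.0231, 0.0418]
ee_rot: [[-0.016, 1.0, 0.003], [1.0, 0.016, -0.001], [-0.002, 0.003, -1.0]]
ft_force: [2.2, -4.6, -0.9]
grip_width: 0.015
grasp_force: 78.7
```

Call:
drive_tool --pt "1 0 0 0 0 0 0" --pt "2 0 0 0 0 0 0" --pt "3 0 0 0 0 0 0" --pt "3 0 0 0 0 0 0"

```text
time_s: 11.8
tcp_pos: [0.6045, 0.0263, 0.0418]
ee_rot: [[-0.016, 1.0, 0.003], [1.0, 0.016, -0.001], [-0.001, 0.003, -1.0]]
ft_force: [3.2, -4.0, -1.1]
grip_width: 0.015
grasp_force: 78.7
```

Call:
drive_tool --pt "1 0.5 0 0 0 0 0" --pt "2 0.5 0 0 0 0 0" --pt "3 0.5 0 0 0 0 0" --pt "3 0.5 0 0 0 0 0"

```text
time_s: 12.2
tcp_pos: [0.6048, 0.0295, 0.0417]
ee_rot: [[-0.016, 1.0, 0.002], [1.0, 0.016, -0.001], [-0.001, 0.002, -1.0]]
ft_force: [2.1, -4.2, -1.5]
grip_width: 0.0153
grasp_force: 78.7
```

Call:
drive_tool --pt "1 0.3 0 0 0 0 0" --pt "2 0.3 0 0 0 0 0" --pt "3 0.3 0 0 0 0 0" --pt "3 0.3 0 0 0 0 0"

```text
time_s: 12.6
tcp_pos: [0.6048, 0.0327, 0.0416]
ee_rot: [[-0.016, 1.0, 0.002], [1.0, 0.016, -0.001], [-0.001, 0.002, -1.0]]
ft_force: [3.0, -3.3, -0.4]
grip_width: 0.0153
grasp_force: 78.7
```

Call:
drive_tool --pt "1 0 0 0 0 0 0" --pt "2 0 0 0 0 0 0" --pt "3 0 0 0 0 0 0" --pt "3 0 0 0 0 0 0"

```text
time_s: 13.0
tcp_pos: [0.6048, 0.0345, 0.0418]
ee_rot: [[-0.017, 1.0, 0.002], [1.0, 0.017, -0.002], [-0.003, 0.002, -1.0]]
ft_force: [2.1, -8.3, 0.4]
grip_width: 0.0149
grasp_force: 78.8
```

Call:
drive_tool --pt "0.7 0 0 0 0 0 0" --pt "1.4 0 0 0 0 0 0" --pt "1.4 0 0 0 0 0 0"

```text
time_s: 13.3
tcp_pos: [0.6049, 0.0347, 0.0421]
ee_rot: [[-0.017, 1.0, 0.002], [1.0, 0.017, -0.004], [-0.004, 0.002, -1.0]]
ft_force: [2.3, -12.5, 1.3]
grip_width: 0.0152
grasp_force: 78.9
```

Call:
drive_tool --pt "0.8 0 0 0 0 0 0" --pt "1.5 0 0 0 0 0 0" --pt "1.5 0 0 0 0 0 0"

```text
time_s: 13.6
tcp_pos: [0.6051, 0.0348, 0.0424]
ee_rot: [[-0.018, 1.0, 0.002], [1.0, 0.018, -0.006], [-0.006, 0.002, -1.0]]
ft_force: [2.2, -16.5, 2.8]
grip_width: 0.0148
grasp_force: 79.1
```

Call:
drive_tool --pt "0.2 0 0 0 0 0 0" --pt "0.2 0 0 0 0 0 0" --pt "0.2 0 0 0 0 0 0" --pt "0.2 0 0 0 0 0 0" --pt "0.2 0 0 0 0 0 0" --pt "0.2 0 0 0 0 0 0" --pt "0.2 0 0 0 0 0 0" --pt "0.2 0 0 0 0 0 0"

```text
time_s: 14.4
tcp_pos: [0.605, 0.0348, 0.0424]
ee_rot: [[-0.018, 1.0, 0.002], [1.0, 0.018, -0.006], [-0.006, 0.002, -1.0]]
ft_force: [1.4, -18.0, 2.3]
grip_width: 0.0151
grasp_force: 79.2
```

Call:
drive_tool --pt "-5 0 0 0 0 0 0" --pt "-15 0 0 0 0 0 0" --pt "-35 0 0 0 0 0 0" --pt "-60 0 0 0 0 0 0" --pt "-85 0 0 0 0 0 0" --pt "-110 0 0 0 0 0 0" --pt "-120 0 -30 0 0 0 0" --pt "-120 0 -55 0 0 0 0"

```text
time_s: 15.2
tcp_pos: [0.6041, -0.0817, 0.0955]
ee_rot: [[-0.015, 1.0, -0.004], [1.0, 0.015, 0.001], [0.001, -0.004, -1.0]]
ft_force: [0.7, 0.2, -1.4]
grip_width: 0.0151
grasp_force: 78.6
```

```bash
python3 - <<'E'
from h import *
s=wcap("w3");goto((.4285,-.09),.09,91,s);print(s["tcp_pos"])
d=np.load("w3_d.npy");K=np.array(ctrl.camera_model("wrist")["camera_matrix"]);T=np.load("w3_T.npy")
for v in(20,60,110,150):
    z=np.median(d[v-2:v+3,308:323]);p=T@np.r_[np.linalg.inv(K)@[315.5,v,1]*z,1];print(v,p[:3].round(4))
E
```

```text
t 15.2 shift [  -5.7 -175.7    6.1] rot [-0.21 -0.07 -0.14] F [ 0.7  0.2 -1.4]
[ 0.60413647 -0.08170947  0.09547844]
20 [0.6024 0.0259 0.0833]
60 [0.6027 0.0116 0.083 ]
110 [ 0.603  -0.0077  0.0826]
150 [ 0.6032 -0.0245  0.0826]
```

Call:
drive_tool --pt "-6 -45 0 0 0 0 0" --pt "-6 -90 0 0 0 0 0" --pt "-6 -135 5 0 0 0 0" --pt "-6 -175 25 0 0 0 0" --pt "-6 -175 45 0 0 0 0" --pt "-6 -175 55 0 0 0 0" --pt "-6 -175 55 0 0 0 0" --pt "-6 -175 55 0 0 0 0"

```text
time_s: 16.05
tcp_pos: [0.4323, -0.0896, 0.0418]
ee_rot: [[-0.017, 1.0, 0.001], [1.0, 0.017, 0.0], [-0.0, 0.001, -1.0]]
ft_force: [0.2, -0.1, 0.1]
grip_width: 0.0154
grasp_force: 78.9
```

```bash
python3 - <<'E'
from h import *
s=wcap("w4");goto((.4285,-.09),.0272,91,s);print(s["tcp_pos"])
d=np.load("w4_d.npy");K=np.array(ctrl.camera_model("wrist")["camera_matrix"]);T=np.load("w4_T.npy")
for v in(20,60,110,150):
    z=np.median(d[v-2:v+3,308:323]);p=T@np.r_[np.linalg.inv(K)@[315.5,v,1]*z,1];print(v,p[:3].round(4))
E
```

```text
t 16.05 shift [-0.3 -3.8 14.6] rot [ 0.06  0.   -0.03] F [ 0.2 -0.1  0.1]
[ 0.4322571  -0.08963977  0.04176429]
20 [0.4304 0.018  0.0293]
60 [0.4307 0.0037 0.0293]
110 [ 0.431  -0.0157  0.029 ]
150 [ 0.4313 -0.0325  0.0287]
```

Call:
drive_tool --pt "0 0 6 0 0 0 0" --pt "0 0 10 0 0 0 0" --pt "0 0 12.5 0 0 0 0" --pt "0 0 13.8 0 0 0 0" --pt "0 0 14.3 0 0 0 0" --pt "0 0 14.3 0 0 0 0"

```text
time_s: 16.7
tcp_pos: [0.4311, -0.0894, 0.0278]
ee_rot: [[-0.016, 1.0, -0.0], [1.0, 0.016, 0.0], [0.0, -0.0, -1.0]]
ft_force: [-2.8, 3.0, 7.5]
grip_width: 0.015
grasp_force: 80.3
```

Call:
drive_tool --pt "0 0 -0.5 0 0 0 18" --pt "0 0 -0.5 0 0 0 24" --pt "0 0 -0.5 0 0 0 40" --pt "0 0 -0.5 0 0 0 50" --pt "0 0 -20 0 0 0 50" --pt "0 0 -60 0 0 0 50" --pt "0 0 -105 0 0 0 50" --pt "-40 0 -150 0 0 0 50"

```text
time_s: 17.5
tcp_pos: [0.4313, -0.1209, 0.171]
ee_rot: [[-0.02, 1.0, 0.001], [1.0, 0.02, 0.001], [0.001, 0.001, -1.0]]
ft_force: [0.6, -0.5, 0.4]
grip_width: 0.0499
grasp_force: 0.0
```

Call:
drive_tool --pt "-50 0 -40 0 0 0 50" --pt "-100 0 -60 0 0 0 50" --pt "-150 0 -60 0 0 0 50" --pt "-200 0 -60 0 0 0 50" --pt "-250 0 -60 0 0 0 50" --pt "-250 0 -60 0 0 0 50"

```text
time_s: 18.1
tcp_pos: [0.435, -0.3772, 0.2292]
ee_rot: [[-0.013, 1.0, 0.0], [1.0, 0.013, -0.002], [-0.002, 0.0, -1.0]]
ft_force: [0.8, 0.1, 0.5]
grip_width: 0.05
grasp_force: 0.0
```

```bash
python3 - <<'E'
from h import *
s=ctrl.observe();p,d=ctrl.capture("top");q,_=ctrl.capture("scene");print(s["time_s"],s["tcp_pos"],s["ft_force"])
a=cv2.resize(p[180:310,190:390],None,fx=3,fy=3,interpolation=2);b=cv2.resize(q[140:260,190:410],(600,327),interpolation=2)[:210]
cv2.imwrite("pics/end.png",np.vstack([a,b])[:,:,::-1])
E
```

```text
18.1 [ 0.43504734 -0.37720509  0.22916588] [0.79970308 0.13291603 0.45317014]
```

View pics/end.png

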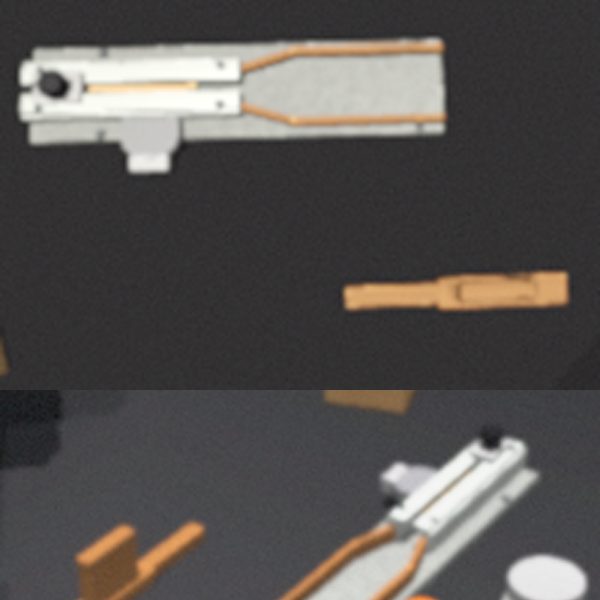

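The slat shows through the slot deep in the tunnel, with its rear at zoom (197,85). The stick stands on its base at (455,292), and the arm is clear of everything. I'm handing the job in.

```bash
python3 -c "
from rig import ctrl
print(ctrl.finish_job())"
```

```text
the job is handed in; nothing more can be done
None
```

I handed the job in at about 18 s: the slat went up to the hidden stop and was pressed at 16.5–18 N for about 0.8 s, the stick is back on the bench on its base, and I moved nothing else; no verdict came back.

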